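# Mount a marked sleeve on the gauging spindle

### The job

Set up the sleeve with the raised marking pad for inspection: slide the wide-bore spacer collar down over the upright spindle until it rests fully on the shoulder, then slide the sleeve over the spindle until it rests fully on the spacer, with its marking pad facing squarely at the code reader. Lower both parts gently, never letting them drop down the spindle, and do not disturb the other things on the bench or bump the reader or the indicator column.

Things in the scene. Friction and masses are not known exactly. Their poses are not given: they have to be found in the camera images.
- stand: Fixed gauging stand: grey round base 124 mm across and 20 mm high; on it a steel shoulder 44 mm across, from 20 to 40 mm height; on that the upright steel spindle, 28 mm in diameter, from 40 to 90 mm height, its top 7 mm tapering to 20 mm. Origin: on the spindle axis at bench level; z up.
- seat (a point): Point on the spindle axis at the height of the shoulder's top face (40 mm above the bench), where the spacer's underside must come to rest.
- spindle_top (a point): Centre of the spindle's top end, 90 mm above the bench.
- reader: Fixed code reader: grey box 46 mm wide on a foot 60 x 60 mm, 93 mm high overall, its window facing the spindle. The body's ORIGIN lies on the spindle axis at bench level; its +x axis points horizontally from the spindle to the reader, whose housing occupies x = 87 to 147 mm, y = -30 to 30 mm.
- window (a point): Lens in the reader's window, 85 mm from the spindle axis, 76 mm above the bench.
- column: Fixed indicator column 180 mm high: magnetic foot 50 x 50 x 45 mm, slim post, clamp 30 x 28 mm at 142 to 168 mm height, dial on the far side. ORIGIN on the spindle axis at bench level; +x points level from spindle to column: foot at x = 93 to 143, y = -25 to 25 mm; clamp x = 103 to 133 mm; dial and rod at x = 133 to 238, y = -26 to 26 mm, 145 to 165 mm high.
- column_foot (a point): Centre of the underside of the column's magnetic foot.
- mat: Fixed black rubber mat, 250 x 280 x 4 mm, on which the loose parts stand. Origin: centre of its underside.
- spacer: Wide-bore spacer collar: plain steel ring, outer diameter 48 mm, bore 30 mm, 20 mm high, about 0.17 kg, standing flat on the mat. Origin: centre of its underside; z along its bore, up.
- sleeve: Marked sleeve: steel tube, outer diameter 50 mm, bore 30 mm, 44 mm high, about 0.42 kg, standing upright on the mat, with a raised marking pad 16 mm wide that stands 4 mm proud of its side at heights 14 to 44 mm. Origin: centre of its underside; z along the bore, up; +x points from the axis to the marking pad.
- mark (a point): Centre of the marking pad's face, 29 mm from the sleeve's axis and 29 mm above its underside.
- narrow_collar: Bystander: steel ring of outer diameter 48 mm and height 20 mm like the spacer, but with a narrow bore of 20 mm that does not fit the spindle. Origin: centre of its underside.
- plain_sleeve: Bystander: steel tube like the sleeve (50 mm outside, 30 mm bore, 44 mm high) but without a marking pad. Origin: centre of its underside.
- oil_bottle: Bystander: small closed oil bottle, 32 mm in diameter, 115 mm high, standing amid the parts. Origin: centre of its underside.
- gauge_block: Bystander: steel block 30 (x) x 12 (y) x 20 mm high on the mat. Origin: centre of its underside.
- dial_gauge: Bystander: loose dial gauge lying face up, 44 mm in diameter, 21 mm high, with a stem of 8 mm diameter reaching 42 mm from its centre along +y. Origin: centre of its underside.
- driver: Bystander: screwdriver 150 mm long lying on the bench beside the stand, its length along its x axis; up to 30 mm thick.
- weight: Bystander: small steel weight with a knob, 36 mm in diameter, 45 mm high. Origin: centre of its underside.
There are look-alikes about, which are no part of the job. Leave any green or turquoise look-alike of the spacer alone.

How it is judged:
On the way, in this order (a step that is already met when the one before it is completed fails the run):
1. the spacer rests on the spindle's shoulder, with the sleeve not yet on the spindle (horizontal distance between spacer and seat below 0.003 m and z of spacer in the frame of seat between -0.003 and 0.003 m and angle between spacer's own z axis and vertical below 0.06 rad and horizontal distance between sleeve and seat above 0.04 m), for 0.2 s.
2. the sleeve is over the spindle and rests on the spacer (horizontal distance between each of spacer, sleeve and seat below 0.003 m and z of spacer in the frame of seat between -0.003 and 0.003 m and angle between each of spacer, sleeve's own z axis and vertical below 0.06 rad and z of sleeve in the frame of seat between 0.017 and 0.023 m), for 0.2 s.
At the end, for the whole second after the job is handed in: Spacer's underside within 3 mm of the shoulder's top, sleeve's underside within 3 mm of 20 mm above it, both within 3 mm of the spindle axis, upright (0.06 rad), at rest; centre of the marking pad on the reader's side, within 7.5 mm sideways of the line from spindle to reader (about 15 degrees) (all of step 2 and y of mark in the frame of reader between -0.0075 and 0.0075 m and x of mark in the frame of reader above 0.02 m and linear speed of each of spacer, sleeve below 0.02 m/s); the robot touches nothing.
It fails at once if a bystander on the bench is shifted more than 15 mm (distance of any of narrow_collar, plain_sleeve, oil_bottle, gauge_block, dial_gauge, driver, weight from where it was at the start of the episode above 0.015 m).
It fails at once if a bystander is knocked over (angle between any of narrow_collar, plain_sleeve, oil_bottle, gauge_block, dial_gauge, weight's own z axis and vertical above 0.4 rad).
It fails at once if the spacer or the sleeve drops down the spindle (faster than 0.35 m/s while on it) ((horizontal distance between spacer and seat below 0.012 m and z of spacer in the frame of seat below 0.075 m and linear speed of spacer above 0.35 m/s) or (horizontal distance between sleeve and seat below 0.012 m and z of sleeve in the frame of seat below 0.075 m and linear speed of sleeve above 0.35 m/s)).
It fails at once if the reader or the indicator column is bumped with more than 10 N (contact force between any of reader, column and anything else above 10 N).
It also fails if it takes over 69 s, if anything falls off the work surface, if the arm or the gripper's body presses on something with over 40 N, if the wrist force passes 120 N, or if a joint passes its speed limit or range.

### The arm

A 6-joint arm with a two-finger parallel gripper is mounted at the origin on the work surface. World frame = base frame: x ahead of the robot, y to its left, z up, the work surface at z = 0. Lengths are in m, angles in rad, forces in N, time in s.
With the tool pointing down it reaches from about 0.225 to 0.875 m from the base axis. Payload 3.4 kg.
Tool frame: the origin (TCP) lies where the fingers leave the gripper's body, on its centre line; the fingertips stand 73 mm ahead of it and the grasp point (between the pads) lies 54 mm ahead of it (manip.pinch_z is the distance from the TCP to the grasp point, in m); z points along the fingers, y is the line along which they close (so a half turn about z gives the same grasp; the last joint's range is limited). The gripper opens to 85 mm and grips with 20 to 120 N. Pads are 22 mm wide; open, the fingers measure 114 mm over their backs; the gripper's body (76 mm by 85 mm) begins 54 mm behind the grasp point. The pads swing forward as they close: fully open they stand 13 mm farther back than shut.
Start: joints at [1.12, 0.276, 1.505, -0, 1.361, -0.121], TCP at [0.186, 0.544, 0.304] pointing down, gripper open.
Joint ranges: [-2.89, 2.89], [-0.75, 2.08], [0.22, 2.7], [-1.18, 4.32], [0.11, 2.71], [-2.7, 2.7]. Speed limits (rad/s): [2.57, 2.57, 3.14, 3.14, 3.14, 3.14].

### API

Orientations are given as a unit quaternion [w, x, y, z].
In Python, from rig import readout, imaging, manip gives the robot as it stands. The module is installed in compiled form; this text tells all that it offers.
- The arm moves only by the tool servo_tool, never from a script. Its argument "moves" is a list of rows, each an object with "dp": the shift along the tool's x, y, z in units of 0.2 m (1.0 is 0.2 m), a list of three; "delta_rot": the turn, a rotation vector about the tool's x, y, z in units of 0.1 rad (1.0 is 0.1 rad), a list of three; "fingers": the opening, from 0 (shut) to 1 (fully open). In form: [{"dp": [dx, dy, dz], "delta_rot": [wx, wy, wz], "fingers": fingers}, ...]. A call has 1 to 5 rows; each row shifts and turns the commanded pose from where the row before left it, along the tool's axes as they then stand; what a row does not reach is not made up. A row lasts 1/10 s, in which the tool goes at most 50 mm and 8.59 degrees, less where a joint would pass 70% of its speed; a pose out of reach is approached as far as the arm can. A call with a number of a shift or a turn outside -1 to 1 is refused whole. A call with a gripper value outside its range is refused whole. The fingers move at their own pace and stop on an object; "force" is the grip in N (left out, the last holds). Time passes only in rows, so rows that do not move let the fingers close. It gives the time, the measured TCP pose, the force, the opening and the grip force at its end, in the units of the state.
- readout.get_state(): the state, without advancing time (a new reading comes with each control period).
- imaging.get_image(name): name is "side" or "top"; returns (picture, depth): 420x560x3 uint8, red, green, blue; 420x560 float32, m along the optical axis (not along the pixel's ray), 0 where there is no reading.
- imaging.calibration(name): a dict with "intrinsics" (3x3 intrinsics, pixels), "dist" ([k1, k2, p1, p2, k3] as OpenCV has them; the pictures are not rectified), "R" (3x3) and "t" (3): a world point X has camera coordinates R X + t. Camera axes: x right, y down, z forward; pixel columns grow to the right and rows downward; lengths in m; the calibration is good to about 2 mm. A picture is of the moment at which its call begins. calibration takes no time and is no camera call.
- manip.sign_off(): hands the job in; it is judged then, once.
The state is a dict: "clock": time; "qpos": joint angles; "qd": joint speeds; "effort": joint torques, N m; "position": TCP position; "ee_rot": TCP orientation; "contact_force": force on the tool from outside, world axes, zero at the start; "moment": the same for the moment, N m; "width": finger opening in m; "gripper_force": force on a finger pad.
Only numpy, scipy, OpenCV 4.12 (cv2) and the standard library are available. Lean on these libraries where they do the work, as an engineer would, in place of code of your own. Each camera call takes 0.05 s, during which the arm holds its last target. There are 200 camera calls.

## Working session

There is one attempt and no reset: what is moved stays moved. The work goes in short steps, Python scripts to look and compute and a tool call to move; the robot and the scene stay as the last step left them, time stands still between calls to the robot, and variables do not carry over. Pictures are saved under pics/ and viewed, at most 10 in all, crops included, and the job is handed in when it is done.

Besides the shell and the picture viewer there is one more tool, called after ">>>" as name(argument=value, ...), one argument or row to a line, values as JSON. servo_tool: Moves the arm, as the interface text tells. Its arguments: {"type":"object","properties":{"moves":{"type":"array"},"force":{"type":"number"}},"required":["moves"]}

```bash
mkdir -p pics
python3 - <<'E'
from rig import readout, imaging
import cv2,numpy as np
for n in("side","top"):
    p,d=imaging.get_image(n); np.savez(f"{n}0.npz",p=p,d=d); cv2.imwrite(f"pics/{n}0.png",cv2.resize(p[:,:,::-1],(800,600)))
    c=imaging.calibration(n); print(n,c["intrinsics"].tolist(),c["dist"],np.round(-c["R"].T@c["t"],3), np.round(c["R"],3).tolist())
print(readout.get_state())
E
```

```text
side [[511.25533679916174, 0.0, 280.26647135635585], [0.0, 511.25533679916174, 212.4646215457869], [0.0, 0.0, 1.0]] [-0.07635563  0.          0.          0.          0.        ] [ 0.171 -0.738  0.636] [[0.867, -0.497, 0.017], [-0.267, -0.494, -0.827], [0.42, 0.713, -0.562]]
top [[423.19734005046644, 0.0, 277.09605770007005], [0.0, 423.19734005046644, 208.20498113167943], [0.0, 0.0, 1.0]] [-0.00213701  0.          0.          0.          0.        ] [ 0.497 -0.024  0.845] [[-0.001, -1.0, 0.021], [-0.993, -0.002, -0.119], [0.119, -0.02, -0.993]]
{'clock': 0.1, 'qpos': array([ 1.11999601e+00,  2.76523798e-01,  1.50599339e+00,  1.10849356e-05,
        1.36069255e+00, -1.21008472e-01]), 'qd': array([-1.80766750e-04, -2.50683193e-03, -5.84326762e-03,  1.93022210e-04,
        7.59417072e-05, -4.30395708e-04]), 'effort': array([ 8.47079664e-04, -4.17700589e+01, -2.46404475e+01, -2.30271507e-04,
        5.74234888e-03,  1.16561046e-05]), 'position': array([0.18606692, 0.5436983 , 0.30313589]), 'ee_rot': array([-2.33229163e-04,  1.64150757e-01,  9.86434932e-01, -7.74193234e-04]), 'contact_force': array([ 0.38374974, -0.26682409, -1.24749679]), 'moment': array([-0.05856013, -0.05825565, -0.0219406 ]), 'gripper_force': 0.0, 'width': 0.08523732963433998}
```

View pics/top0.png

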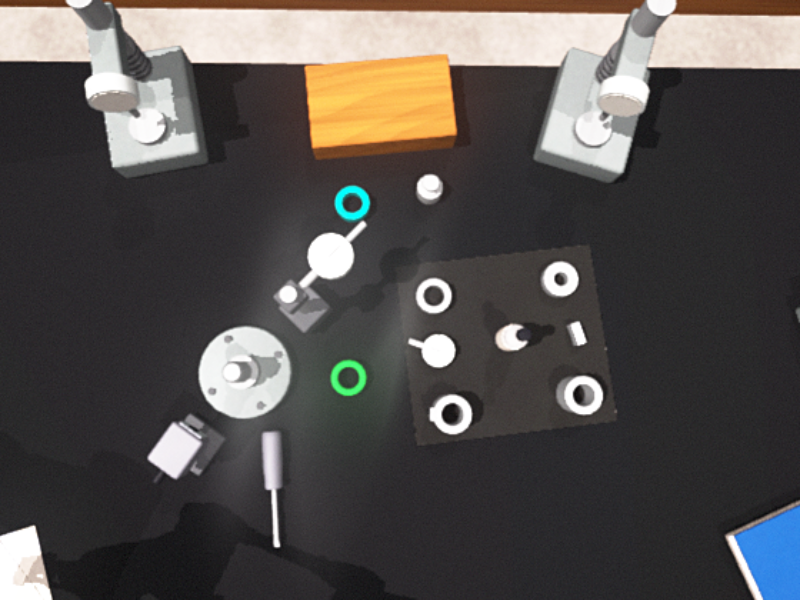

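View pics/side0.png

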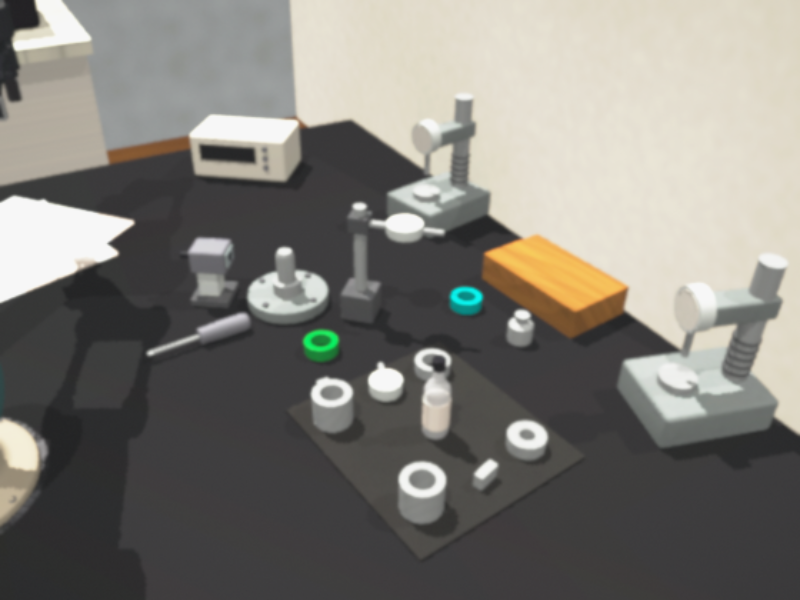

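Candidates in the top view (800x600): the rings are at (434,296) with a wide bore, (560,279) with a narrow bore, (348,378) in green and (352,203) in turquoise. The grey wide-bore ring at (434,296) fits the spacer. The tubes are at (452,414) with a pad on its left and at (580,396) with no pad, so the sleeve is (452,414). The spindle is near (235,372), the reader near (180,450) and the column foot near (302,310).

```bash
cat > h.py <<'E'
import numpy as np,cv2
from rig import imaging
def ray(n,uv,z):
    c=imaging.calibration(n); uv=np.asarray(uv,float).reshape(-1,1,2)
    q=cv2.undistortPoints(uv,c["intrinsics"],c["dist"]).reshape(-1,2)
    d=np.c_[q,np.ones(len(q))]@c["R"]; o=-c["R"].T@c["t"]
    return o+d*((z-o[2])/d[:,2])[:,None]
def cloud(n,d):
    v,u=np.mgrid[:d.shape[0],:d.shape[1]]
    c=imaging.calibration(n)
    q=cv2.undistortPoints(np.c_[u.ravel(),v.ravel()].astype(float).reshape(-1,1,2),c["intrinsics"],c["dist"]).reshape(-1,2)
    P=(np.c_[q,np.ones(len(q))]*d.ravel()[:,None]-c["t"])@c["R"]
    return P.reshape(d.shape+(3,))
E
python3 - <<'E'
from h import *
f=np.load("top0.npz");p,d=f["p"],f["d"];C=cloud("top",d)
s=.7
def circ(P,z,tol,ctr,r):
    m=(abs(P[...,2]-z)<tol)&(np.hypot(P[...,0]-ctr[0],P[...,1]-ctr[1])<r); return m
for nm,uv,z in [("spacer",(434,296),.024),("narrow",(560,279),.024),("sleeve",(452,414),.048),("plain",(580,396),.048),("spindle",(235,372),.09),("base",(245,372),.02),("bottle",(512,337),.119),("dial",(438,350),.025)]:
    c0=ray("top",[uv[0]*s,uv[1]*s],z)[0]
    m=circ(C,z,.006,c0,.08 if nm=="base" else .04)
    if m.sum()<5: print(nm,c0,"few");continue
    m8=m.astype(np.uint8); cs,_=cv2.findContours(m8,cv2.RETR_EXTERNAL,cv2.CHAIN_APPROX_NONE); k=max(cs,key=cv2.contourArea)
    W=ray("top",k.reshape(-1,2),z)[:,:2].astype(np.float32); (cx,cy),r=cv2.minEnclosingCircle(W)
    print(nm,c0[:2].round(4),"encl",round(cx,4),round(cy,4),round(r,4),"medz",np.median(C[m][:,2]).round(4),m.sum())
a=p[180:320,180:440][:,:,::-1]; b=p[170:320,110:210][:,:,::-1]
x=cv2.resize(p[185:320,275:440][:,:,::-1],(600,491),interpolation=cv2.INTER_CUBIC)
x=cv2.convertScaleAbs(x,alpha=.85)
cv2.imwrite("pics/crop1.png",x)
y=cv2.resize(p[180:350,95:275][:,:,::-1],(635,600),interpolation=cv2.INTER_CUBIC); cv2.imwrite("pics/crop2.png",y)
E
```

```text
spacer [ 0.5978 -0.0935] encl 0.5985 -0.0932 0.0241 medz 0.024 289
narrow [ 0.6218 -0.2679] encl 0.6217 -0.2686 0.0246 medz 0.0238 387
sleeve [ 0.4404 -0.1136] encl 0.4413 -0.1119 0.0272 medz 0.0481 392
plain [ 0.4632 -0.282 ] encl 0.4644 -0.2858 0.0253 medz 0.048 374
spindle [0.4949 0.1585] encl 0.495 0.1611 0.0135 medz 0.0896 175
base [0.4946 0.1621] encl 0.4946 0.1616 0.062 medz 0.0205 2776
bottle [ 0.5366 -0.1792] encl 0.5399 -0.1941 0.0089 medz 0.1189 77
dial [ 0.5241 -0.0982] encl 0.5241 -0.097 0.0234 medz 0.0248 398
```

View pics/crop1.png

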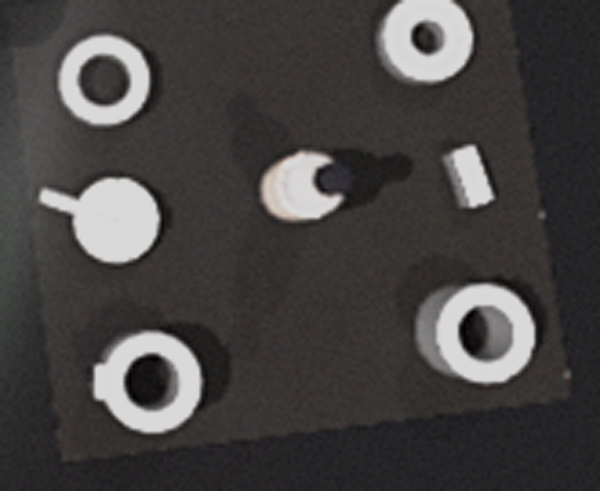

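View pics/crop2.png

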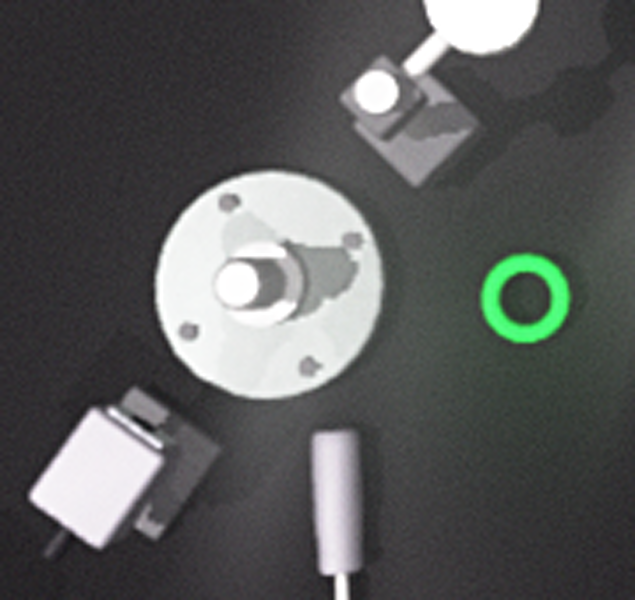

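Crop 1 confirms the wide-bore grey spacer at (105,80) and the sleeve at (153,380) with its pad to the left. The narrow ring (428,38) and plain tube (485,333) are the look-alikes. Crop 2 shows the spindle with the reader lower left and the column upper right.

Run:
```python
from h import *
from scipy.optimize import least_squares
def cf(W,r):
    f=lambda c:np.hypot(W[:,0]-c[0],W[:,1]-c[1])-r
    s=least_squares(f,W.mean(0),loss="soft_l1",f_scale=.0007); return s.x,f(s.x)
for n in("top","side"):
    f=np.load(n+"0.npz");p,d=f["p"],f["d"];C=cloud(n,d)
    def pts(ctr,z,R,tol):
        m=((abs(C[...,2]-z)<tol)&(np.hypot(C[...,0]-ctr[0],C[...,1]-ctr[1])<R)).astype(np.uint8)
        cs,_=cv2.findContours(m,cv2.RETR_EXTERNAL,cv2.CHAIN_APPROX_NONE); k=max(cs,key=cv2.contourArea)
        return ray(n,k.reshape(-1,2),z)[:,:2]
    print(n)
    for nm,c,z,r,tol in [("spacer",(.598,-.093),.024,.0235,.004),("sleeve",(.441,-.112),.048,.0245,.004),("base",(.4946,.1616),.02,.0617,.005),("spin",(.495,.161),.09,.010,.005)]:
        W=pts(c,z,r+.012,tol); x,e=cf(W,r); print(nm,x.round(4),np.sqrt(np.mean(np.minimum(e**2,1e-6))).round(5))
        if nm=="sleeve":
            o=W[e>.002]-x; print(" pad deg",np.degrees(np.arctan2(*o.mean(0)[::-1])).round(1),len(o), e.max().round(4))
    s=np.array([.4946,.1616])
    Q=C[(C[...,2]>.085)&(C[...,2]<.1)&(np.hypot(C[...,0]-s[0],C[...,1]-s[1])>.06)&(np.hypot(C[...,0]-s[0],C[...,1]-s[1])<.17)&(C[...,0]<.49)]
    if len(Q)>20:
        rc=cv2.minAreaRect(Q[:,:2].astype(np.float32)*1000); v=np.array(rc[0])/1000-s
        print("reader top",rc,"deg from spindle",np.degrees(np.arctan2(v[1],v[0])).round(1),np.hypot(*v).round(4),np.median(Q[:,2]))
    Q=C[(abs(C[...,2]-.045)<.006)&(np.hypot(C[...,0]-s[0],C[...,1]-s[1])>.08)&(np.hypot(C[...,0]-s[0],C[...,1]-s[1])<.16)&(C[...,0]>.5)]
    v=Q[:,:2].mean(0)-s;print("col deg",np.degrees(np.arctan2(v[1],v[0])).round(1),np.hypot(*v).round(3))
```

```text
top
spacer [ 0.5986 -0.0933] 0.0007
sleeve [ 0.4402 -0.1135] 0.00072
 pad deg 90.3 9 0.0044
base [0.4948 0.1618] 0.0008
spin [0.4953 0.1618] 0.00096
reader top ((401.5378723144531, 226.8739776611328), (46.67664337158203, 58.78447723388672), 55.8642578125) deg from spindle 145.0 0.1137 0.09322399366940873
col deg -47.7 0.118
side
spacer [ 0.5984 -0.1001] 0.00086
sleeve [ 0.4404 -0.1191] 0.00074
 pad deg 86.5 10 0.0055
base [0.4945 0.1546] 0.00088
spin [0.4938 0.1538] 0.00091
reader top ((402.72735595703125, 222.73187255859375), (48.3361701965332, 56.55405044555664), 51.45273971557617) deg from spindle 146.4 0.1104 0.09130911421088768
col deg -46.7 0.123
```

>>> servo_tool(
  moves=[
    {"dp": [-0.17,-0.13,0],"delta_rot": [0,0,-0.66],"fingers": 0.75},
    {"dp": [-0.17,-0.13,0],"delta_rot": [0,0,-0.66],"fingers": 0.75},
    {"dp": [-0.17,-0.13,0],"delta_rot": [0,0,-0.66],"fingers": 0.75},
    {"dp": [-0.17,-0.13,0],"delta_rot": [0,0,-0.66],"fingers": 0.75},
    {"dp": [-0.17,-0.13,0],"delta_rot": [0,0,-0.66],"fingers": 0.75},
  ],
  force=40,
)

```text
clock: 0.6
position: [0.3271, 0.3822, 0.3037]
ee_rot: [-0.0, -0.002, 1.0, -0.0]
contact_force: [-0.1, 0.4, 0.1]
width: 0.0641
gripper_force: 0.0
```

>>> servo_tool(
  moves=[
    {"dp": [-0.123,-0.216,0],"delta_rot": [0,0,0],"fingers": 0.75},
    {"dp": [-0.123,-0.216,0],"delta_rot": [0,0,0],"fingers": 0.75},
    {"dp": [-0.123,-0.216,0],"delta_rot": [0,0,0],"fingers": 0.75},
    {"dp": [-0.123,-0.216,0],"delta_rot": [0,0,0],"fingers": 0.75},
    {"dp": [-0.123,-0.216,0],"delta_rot": [0,0,0],"fingers": 0.75},
  ],
)

```text
clock: 1.1
position: [0.4502, 0.166, 0.3037]
ee_rot: [-0.0, -0.0, 1.0, 0.0]
contact_force: [0.8, 0.3, 0.1]
width: 0.064
gripper_force: 0.0
```

>>> servo_tool(
  moves=[
    {"dp": [-0.123,-0.216,0],"delta_rot": [0,0,0],"fingers": 0.75},
    {"dp": [-0.123,-0.216,0],"delta_rot": [0,0,0],"fingers": 0.75},
    {"dp": [-0.123,-0.216,0],"delta_rot": [0,0,0],"fingers": 0.75},
    {"dp": [-0.123,-0.216,0],"delta_rot": [0,0,0],"fingers": 0.75},
    {"dp": [-0.123,-0.216,0],"delta_rot": [0,0,0],"fingers": 0.75},
  ],
)

```text
clock: 1.6
position: [0.5733, -0.0501, 0.3035]
ee_rot: [-0.0, 0.0, 1.0, 0.0]
contact_force: [0.6, -0.2, -0.2]
width: 0.064
gripper_force: 0.0
```

>>> servo_tool(
  moves=[
    {"dp": [-0.126,-0.216,0],"delta_rot": [0,0,0],"fingers": 0.75},
    {"dp": [0,0,0.24],"delta_rot": [0,0,0],"fingers": 0.75},
    {"dp": [0,0,0.24],"delta_rot": [0,0,0],"fingers": 0.75},
    {"dp": [0,0,0.24],"delta_rot": [0,0,0],"fingers": 0.75},
    {"dp": [0,0,0.1],"delta_rot": [0,0,0],"fingers": 0.75},
  ],
)

```text
clock: 2.1
position: [0.5949, -0.0907, 0.1346]
ee_rot: [-0.005, 0.0, 1.0, 0.001]
contact_force: [-0.8, -0.2, -0.1]
width: 0.0642
gripper_force: 0.0
```

Run:
```python
from h import *
from rig import readout
print(readout.get_state()["position"])
ims=[]
for n in("top","side"):
    p,d=imaging.get_image(n); np.savez(f"{n}1.npz",p=p,d=d)
    c=imaging.calibration(n)
    x,_=cv2.projectPoints(np.array([[.5985,-.0933,.066]]),cv2.Rodrigues(c["R"])[0],c["t"],c["intrinsics"],c["dist"]); x=x.ravel(); print(x)
    u,v=int(x[0]),int(x[1]); u=min(max(u,70),490);v=min(max(v,70),350)
    q=p[v-70:v+70,u-70:u+70,::-1]; ims.append(cv2.resize(q,(400,400),interpolation=cv2.INTER_CUBIC)); print(u-70,v-70)
cv2.imwrite("pics/g1.png",np.hstack(ims))
```

```text
[ 0.59489333 -0.09074432  0.13461118]
[305.57460373 204.0836172 ]
235 134
[301.98778789 232.84843354]
231 162
```

View pics/g1.png

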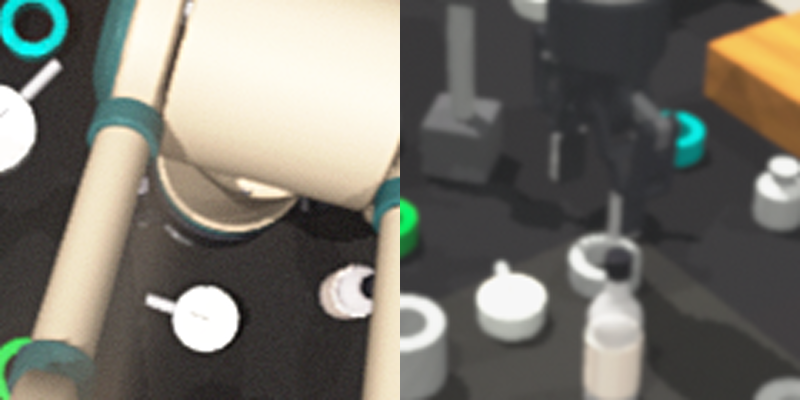

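The left panel (top view) shows the arm hiding the spacer. The right panel (side view) shows the pads at about (556,158) and (614,213), above the spacer at (604,265). I'll check the pads' position against the side calibration.

Run:
```python
from h import *
from rig import readout
print(readout.get_state()["position"])
f=np.load("side1.npz");p,d=f["p"],f["d"];C=cloud("side",d)
g=p.mean(2)
for (cu,cv) in((556,158),(614,213)):
    u=int((cu-400)*.35+231);v=int(cv*.35+162)
    for r in range(v-12,v+14,2):
        print(r,[(c,int(g[r,c]),*(C[r,c]*1000).round(0).astype(int).tolist()) for c in range(u-2,u+3,2)])
c=imaging.calibration("side")
x,_=cv2.projectPoints(np.array([[.5949,-.0907+s,z] for z in (.065,.085) for s in(-.032,.032)]),cv2.Rodrigues(c["R"])[0],c["t"],c["intrinsics"],c["dist"]); print(x.reshape(-1,2))
```

```text
[ 0.59540193 -0.09069213  0.13566918]
205 [(283, 58, 580, -53, 111), (285, 54, 581, -58, 114), (287, 47, 583, -62, 116)]
207 [(283, 56, 664, 87, -2), (285, 59, 580, -59, 110), (287, 51, 585, -59, 108)]
209 [(283, 71, 658, 78, 0), (285, 109, 583, -55, 103), (287, 76, 586, -57, 103)]
211 [(283, 76, 655, 73, -2), (285, 107, 583, -55, 98), (287, 62, 585, -58, 99)]
213 [(283, 76, 652, 67, -3), (285, 104, 584, -54, 92), (287, 54, 584, -61, 96)]
215 [(283, 80, 648, 61, -3), (285, 110, 583, -56, 89), (287, 54, 585, -59, 90)]
217 [(283, 87, 642, 50, 0), (285, 115, 582, -57, 86), (287, 55, 585, -59, 86)]
219 [(283, 86, 640, 46, -2), (285, 107, 582, -57, 81), (287, 53, 586, -58, 80)]
221 [(283, 87, 637, 41, -3), (285, 101, 582, -59, 77), (287, 52, 585, -60, 77)]
223 [(283, 82, 633, 35, -3), (285, 97, 582, -58, 72), (287, 52, 585, -61, 73)]
225 [(283, 62, 627, 25, 0), (285, 70, 633, 25, -2), (287, 51, 586, -59, 67)]
227 [(283, 57, 624, 20, -1), (285, 56, 628, 18, -1), (287, 56, 631, 14, 0)]
229 [(283, 57, 621, 13, -1), (285, 57, 624, 11, 0), (287, 56, 628, 10, -1)]
224 [(303, 56, 667, 7, 0), (30
[... 468 characters left out ...]
 [(303, 65, 644, -29, 0), (305, 127, 581, -130, 89), (307, 119, 585, -131, 88)]
238 [(303, 68, 640, -35, 0), (305, 127, 583, -127, 82), (307, 117, 585, -130, 83)]
240 [(303, 78, 638, -38, -2), (305, 130, 582, -130, 80), (307, 115, 586, -130, 78)]
242 [(303, 95, 632, -49, 2), (305, 133, 583, -129, 74), (307, 108, 585, -132, 76)]
244 [(303, 156, 627, -56, 4), (305, 145, 582, -130, 71), (307, 126, 587, -129, 68)]
246 [(303, 172, 610, -82, 22), (305, 165, 613, -85, 24), (307, 170, 617, -86, 23)]
248 [(303, 136, 610, -82, 18), (305, 119, 543, -189, 117), (307, 118, 546, -189, 115)]
[[308.75016949 242.2189656 ]
 [290.88454308 224.39587537]
 [309.28418738 233.45193271]
 [291.18403426 215.82861488]]
```

>>> servo_tool(
  moves=[
    {"dp": [-0.015,-0.03,0.1],"delta_rot": [0,0,0],"fingers": 0.75},
    {"dp": [0,0,0.1],"delta_rot": [0,0,0],"fingers": 0.75},
    {"dp": [0,0,0.055],"delta_rot": [0,0,0],"fingers": 0.75},
    {"dp": [0,0,0.025],"delta_rot": [0,0,0],"fingers": 0.75},
    {"dp": [0,0,0],"delta_rot": [0,0,0],"fingers": 0.75},
  ],
)

```text
clock: 2.7
position: [0.6013, -0.0972, 0.0842]
ee_rot: [0.0, -0.0, 1.0, 0.0]
contact_force: [0.2, -0.1, 0.2]
width: 0.0642
gripper_force: 0.0
```

>>> servo_tool(
  moves=[
    {"dp": [0.014,0,0.02],"delta_rot": [0,0,0],"fingers": 0.75},
    {"dp": [0,0,0],"delta_rot": [0,0,0],"fingers": 0.6},
    {"dp": [0,0,0],"delta_rot": [0,0,0],"fingers": 0.57},
    {"dp": [0,0,0],"delta_rot": [0,0,0],"fingers": 0.5},
    {"dp": [0,0,0],"delta_rot": [0,0,0],"fingers": 0.4},
  ],
)

```text
clock: 3.2
position: [0.5983, -0.097, 0.0808]
ee_rot: [0.0, -0.0, 1.0, 0.0]
contact_force: [-1.4, 1.9, 5.8]
width: 0.046
gripper_force: 41.3
```

```bash
cat >> h.py <<'E'
from scipy.optimize import least_squares
def crop(n,name,X,h=60,sc=5):
    p,d=imaging.get_image(n); c=imaging.calibration(n)
    x,_=cv2.projectPoints(np.array([X],float),cv2.Rodrigues(c["R"])[0],c["t"],c["intrinsics"],c["dist"]); u,v=x.ravel().astype(int)
    u=min(max(u,h),560-h);v=min(max(v,h),420-h)
    cv2.imwrite("pics/"+name,cv2.resize(p[v-h:v+h,u-h:u+h,::-1],None,fx=sc,fy=sc,interpolation=cv2.INTER_CUBIC)); print(name,"origin",u-h,v-h)
    return p,d
E
python3 - <<'E'
from h import *
from rig import readout
s=readout.get_state();print(s["position"],s["width"],s["gripper_force"],s["contact_force"])
p,d=crop("side","g2.png",(.598,-.097,.03),45,6); np.savez("side2.npz",p=p,d=d)
E
```

```text
[ 0.59832257 -0.09700742  0.08083281] 0.04595746608796523 41.25446571037173 [-1.40740911  1.92017776  5.78127121]
g2.png origin 257 204
```

View pics/g2.png

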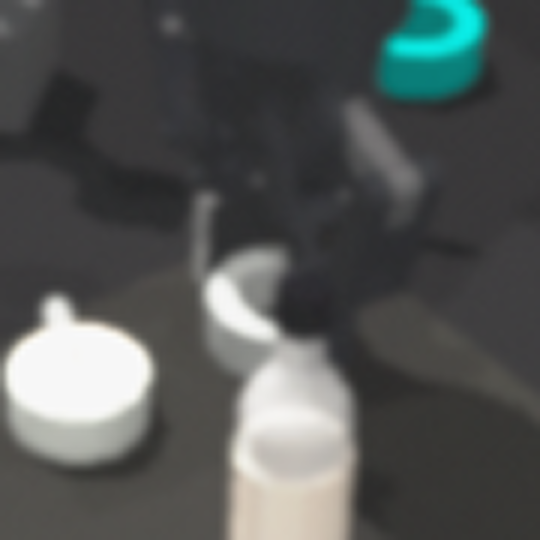

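The crop shows the ring between the pads, its left edge near (205,300), with the bottle hiding its right side. I'll measure how far it moved when gripped.

Run:
```python
from h import *
a=np.load("side0.npz")["p"];b=np.load("side2.npz");B=b["p"]
# template of visible left-front part in side2
u0,v0,u1,v1=257+203//6,204+292//6,257+260//6,204+375//6
T=B[v0:v1,u0:u1]; S=a[v0-12:v1+12,u0-12:u1+12]
r=cv2.matchTemplate(S,T,cv2.TM_CCOEFF_NORMED);_,m,_,l=cv2.minMaxLoc(r)
def sub(r,l):
    x,y=l; px=r[y,x-1:x+2];py=r[y-1:y+2,x]
    return x+.5*(px[0]-px[2])/(px[0]-2*px[1]+px[2]),y+.5*(py[0]-py[2])/(py[0]-2*py[1]+py[2])
dx,dy=sub(r,l); dx-=12;dy-=12; print("side0 rel. to now px",dx,dy,m)
c=np.array([(u0+u1)/2,(v0+v1)/2]); print("world shift now-before",(ray("side",c,.024)-ray("side",c+[dx,dy],.024))[0,:2])
C=cloud("side",b["d"]); M=(abs(C[...,2]-.024)<.004)&(np.hypot(C[...,0]-.598,C[...,1]+.1)<.035)
k=M.sum(); print(k,C[M][:,2].mean(), C[M][:,:2].min(0),C[M][:,:2].max(0))
```

```text
side0 rel. to now px -1.2099524 -0.7736473 0.9950307607650757
world shift now-before [ 0.00081549 -0.00305749]
145 0.02274831939970243 [ 0.57672685 -0.13475793] [ 0.6140325  -0.06977744]
```

>>> servo_tool(
  moves=[
    {"dp": [0,0,-0.05],"delta_rot": [0,0,0],"fingers": 0.4},
    {"dp": [0,0,-0.15],"delta_rot": [0,0,0],"fingers": 0.4},
    {"dp": [0,0,-0.2],"delta_rot": [0,0,0],"fingers": 0.4},
    {"dp": [0,0,-0.2],"delta_rot": [0,0,0],"fingers": 0.4},
    {"dp": [0,0,-0.05],"delta_rot": [0,0,0],"fingers": 0.4},
  ],
  force=50,
)

```text
clock: 3.75
position: [0.6006, -0.0981, 0.215]
ee_rot: [0.005, -0.0, 1.0, -0.002]
contact_force: [1.3, -0.4, -1.9]
width: 0.0454
gripper_force: 52.0
```

>>> servo_tool(
  moves=[
    {"dp": [0.15,0.06,0],"delta_rot": [0,0,0],"fingers": 0.4},
    {"dp": [0.2,0.08,0],"delta_rot": [0,0,0],"fingers": 0.4},
    {"dp": [0.2,0.08,0],"delta_rot": [0,0,0],"fingers": 0.4},
    {"dp": [0.2,0.08,0],"delta_rot": [0,0,0],"fingers": 0.4},
    {"dp": [0.05,0.035,0],"delta_rot": [0,0,0],"fingers": 0.4},
  ],
)

```text
clock: 4.25
position: [0.432, -0.0286, 0.2084]
ee_rot: [-0.004, -0.0, 1.0, 0.001]
contact_force: [0.5, -0.0, -2.5]
width: 0.0456
gripper_force: 51.9
```

>>> servo_tool(
  moves=[
    {"dp": [-0.06,0.18,0],"delta_rot": [0,0,0],"fingers": 0.4},
    {"dp": [-0.07,0.23,0],"delta_rot": [0,0,0],"fingers": 0.4},
    {"dp": [-0.07,0.23,0],"delta_rot": [0,0,0],"fingers": 0.4},
    {"dp": [-0.07,0.2,0],"delta_rot": [0,0,0],"fingers": 0.4},
    {"dp": [-0.04,0.1,0],"delta_rot": [0,0,0],"fingers": 0.4},
  ],
)

```text
clock: 4.75
position: [0.5014, 0.1609, 0.2093]
ee_rot: [0.001, -0.001, 1.0, 0.001]
contact_force: [-0.0, -0.3, -1.7]
width: 0.0453
gripper_force: 52.1
```

>>> servo_tool(
  moves=[
    {"dp": [0,0,0],"delta_rot": [0,0,0],"fingers": 0.4},
    {"dp": [0,0,0],"delta_rot": [0,0,0],"fingers": 0.4},
  ],
)

```text
clock: 4.95
position: [0.5, 0.1578, 0.209]
ee_rot: [-0.001, -0.001, 1.0, -0.001]
contact_force: [0.2, -1.1, -1.6]
width: 0.0454
gripper_force: 52.1
```

Run:
```python
from h import *
from rig import readout
s=readout.get_state();print(s["position"],s["width"],s["contact_force"])
p,d=crop("side","g3.png",(.495,.155,.13),50,6); np.savez("side3.npz",p=p,d=d)
```

```text
[0.50002102 0.15775052 0.20903697] 0.045388098475359344 [ 0.2178111  -1.09891927 -1.56111992]
g3.png origin 147 109
```

View pics/g3.png

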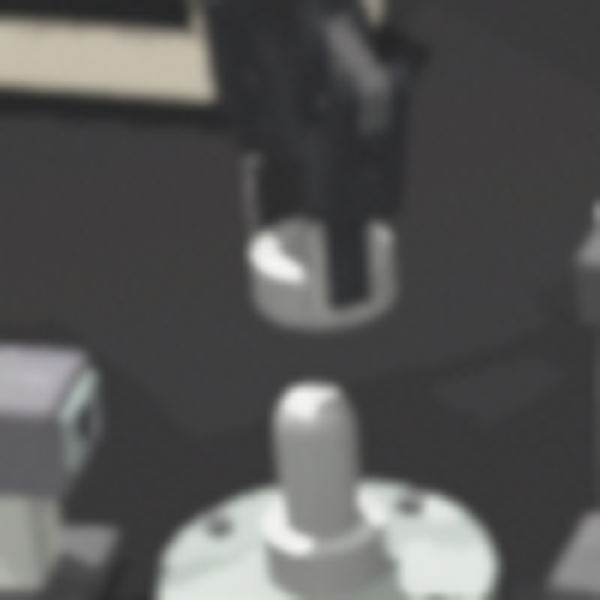

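The side crop shows the ring held level, spanning columns 248–398 with its bottom at row 328. The spindle top below it spans about 275–358.

Run:
```python
from h import *
c=imaging.calibration("side")
pr=lambda X:cv2.projectPoints(np.array(X,float).reshape(-1,1,3),cv2.Rodrigues(c["R"])[0],c["t"],c["intrinsics"],c["dist"])[0].reshape(-1,2)
t=np.linspace(0,2*np.pi,90)
def sil(x,y,z,r): return pr(np.c_[x+r*np.cos(t),y+r*np.sin(t),z+0*t])
o=np.array([147,109])
for z0 in(.130,.132,.134):
  b=(sil(.5005,.1504,z0,.024)-o)*6; a=(sil(.5005,.1504,z0+.02,.024)-o)*6
  print("pred ring cols",b[:,0].min(),a[:,0].min(),b[:,0].max(),a[:,0].max(),"bottom",b[:,1].max(),"top row",a[:,1].min())
s=(sil(.4942,.1544,.083,.014)-o)*6; print("spindle pred",s[:,0].min(),s[:,0].max(), s[:,1].max()); s=(sil(.4942,.1544,.09,.010)-o)*6; print("top",s[:,1].min(),s[:,0].mean())
print("px per mm x,y,z",(pr([.501,.15,.13])-pr([.5,.15,.13]))*6,(pr([.5,.151,.13])-pr([.5,.15,.13]))*6,(pr([.5,.15,.131])-pr([.5,.15,.13]))*6)
```

```text
pred ring cols 253.22728280602485 248.50209189940585 393.1512210379169 389.8976743844642 bottom 338.85584244360604 top row 221.54199418609846
pred ring cols 252.7580724094359 248.02551385623116 392.8280855193726 389.56959845468964 bottom 333.66597050133237 top row 216.37712632418015
pred ring cols 252.28812896382595 247.54819461775685 392.5044581890636 389.2410258420625 bottom 328.46523667741724 top row 211.20190232968469
spindle pred 271.6604832673055 351.31320500060485 442.1825924947847
top 390.54217862540537 310.40358724881474
px per mm x,y,z [[ 2.69508715 -0.65516882]] [[-1.11122752 -1.21448643]] [[-0.19840322 -2.56239233]]
```

>>> servo_tool(
  moves=[
    {"dp": [0.026,0.018,0],"delta_rot": [0,0,0],"fingers": 0.4},
    {"dp": [0,0,0.08],"delta_rot": [0,0,0],"fingers": 0.4},
    {"dp": [0,0,0.08],"delta_rot": [0,0,0],"fingers": 0.4},
    {"dp": [0,0,0],"delta_rot": [0,0,0],"fingers": 0.4},
    {"dp": [0,0,0],"delta_rot": [0,0,0],"fingers": 0.4},
  ],
)

```text
clock: 5.5
position: [0.4946, 0.1607, 0.1781]
ee_rot: [-0.0, 0.0, 1.0, -0.0]
contact_force: [0.9, 0.3, -1.7]
width: 0.0455
gripper_force: 52.0
```

>>> servo_tool(
  moves=[
    {"dp": [0,0.004,0.025],"delta_rot": [0,0,0],"fingers": 0.4},
    {"dp": [0,0,0.025],"delta_rot": [0,0,0],"fingers": 0.4},
    {"dp": [0,0,0.025],"delta_rot": [0,0,0],"fingers": 0.4},
    {"dp": [0,0,0.025],"delta_rot": [0,0,0],"fingers": 0.4},
    {"dp": [0,0,0],"delta_rot": [0,0,0],"fingers": 0.4},
  ],
)

```text
clock: 6.0
position: [0.4944, 0.1621, 0.157]
ee_rot: [-0.001, -0.0, 1.0, -0.0]
contact_force: [0.6, -0.5, -2.0]
width: 0.0455
gripper_force: 52.1
```

>>> servo_tool(
  moves=[
    {"dp": [0,0,0.035],"delta_rot": [0,0,0],"fingers": 0.4},
    {"dp": [0,0,0.035],"delta_rot": [0,0,0],"fingers": 0.4},
    {"dp": [0,0,0.035],"delta_rot": [0,0,0],"fingers": 0.4},
    {"dp": [0,0,0.035],"delta_rot": [0,0,0],"fingers": 0.4},
    {"dp": [0,0,0.03],"delta_rot": [0,0,0],"fingers": 0.4},
  ],
)

```text
clock: 6.5
position: [0.4948, 0.1621, 0.1231]
ee_rot: [-0.0, -0.0, 1.0, -0.0]
contact_force: [-0.9, 0.0, -1.6]
width: 0.0456
gripper_force: 52.1
```

>>> servo_tool(
  moves=[
    {"dp": [0,0,0],"delta_rot": [0,0,0],"fingers": 0.4},
    {"dp": [0,0,0.015],"delta_rot": [0,0,0],"fingers": 0.4},
    {"dp": [0,0,0],"delta_rot": [0,0,0],"fingers": 0.4},
  ],
)

```text
clock: 6.8
position: [0.4949, 0.1621, 0.1207]
ee_rot: [-0.0, -0.0, 1.0, 0.0]
contact_force: [-1.2, -0.5, -2.8]
width: 0.0455
gripper_force: 52.0
```

Bottom at about 44 mm; creeping down until contact.

>>> servo_tool(
  moves=[
    {"dp": [0,0,0.01],"delta_rot": [0,0,0],"fingers": 0.4},
    {"dp": [0,0,0.005],"delta_rot": [0,0,0],"fingers": 0.4},
    {"dp": [0,0,0],"delta_rot": [0,0,0],"fingers": 0.4},
  ],
)

```text
clock: 7.1
position: [0.4949, 0.1622, 0.1179]
ee_rot: [-0.0, -0.0, 1.0, 0.0]
contact_force: [-1.5, -0.3, -2.4]
width: 0.0452
gripper_force: 52.1
```

>>> servo_tool(
  moves=[
    {"dp": [0,0,0.005],"delta_rot": [0,0,0],"fingers": 0.4},
    {"dp": [0,0,0],"delta_rot": [0,0,0],"fingers": 0.4},
  ],
)

```text
clock: 7.3
position: [0.4949, 0.1622, 0.117]
ee_rot: [-0.0, -0.0, 1.0, 0.0]
contact_force: [-2.4, -0.1, -1.9]
width: 0.0455
gripper_force: 52.1
```

>>> servo_tool(
  moves=[
    {"dp": [0,0,0.005],"delta_rot": [0,0,0],"fingers": 0.4},
    {"dp": [0,0,0],"delta_rot": [0,0,0],"fingers": 0.4},
  ],
)

```text
clock: 7.5
position: [0.4949, 0.1622, 0.1169]
ee_rot: [0.0, -0.0, 1.0, 0.0]
contact_force: [-4.9, 0.2, 7.2]
width: 0.0456
gripper_force: 52.9
```

>>> servo_tool(
  moves=[
    {"dp": [0,0,0.005],"delta_rot": [0,0,0],"fingers": 0.4},
    {"dp": [0,0,0],"delta_rot": [0,0,0],"fingers": 0.4},
  ],
)

```text
clock: 7.7
position: [0.4949, 0.1622, 0.1168]
ee_rot: [0.0, -0.0, 1.0, 0.0]
contact_force: [-6.3, 0.2, 13.0]
width: 0.0454
gripper_force: 53.7
```

>>> servo_tool(
  moves=[
    {"dp": [0,0,-0.005],"delta_rot": [0,0,0],"fingers": 0.55},
    {"dp": [0,0,0],"delta_rot": [0,0,0],"fingers": 0.65},
    {"dp": [0,0,0],"delta_rot": [0,0,0],"fingers": 0.75},
    {"dp": [0,0,0],"delta_rot": [0,0,0],"fingers": 0.75},
  ],
)

```text
clock: 8.1
position: [0.4956, 0.1621, 0.1159]
ee_rot: [0.001, -0.0, 1.0, 0.0]
contact_force: [0.3, -0.7, -0.1]
width: 0.0639
gripper_force: 0.0
```

>>> servo_tool(
  moves=[
    {"dp": [0,0,-0.06],"delta_rot": [0,0,0],"fingers": 0.75},
    {"dp": [0,0,-0.12],"delta_rot": [0,0,0],"fingers": 0.75},
    {"dp": [0,0,-0.2],"delta_rot": [0,0,0],"fingers": 0.75},
    {"dp": [0,0,-0.2],"delta_rot": [0,0,0],"fingers": 0.75},
    {"dp": [0,0,0],"delta_rot": [0,0,0],"fingers": 0.75},
  ],
)

```text
clock: 8.6
position: [0.4984, 0.1627, 0.2383]
ee_rot: [0.007, -0.0, 1.0, 0.001]
contact_force: [1.7, -0.1, -0.6]
width: 0.064
gripper_force: 0.0
```

>>> servo_tool(
  moves=[
    {"dp": [0.08,-0.2,0],"delta_rot": [0,0,0],"fingers": 0.75},
    {"dp": [0.08,-0.23,0],"delta_rot": [0,0,0],"fingers": 0.75},
    {"dp": [0.06,-0.24,0],"delta_rot": [0,0,0],"fingers": 0.75},
    {"dp": [0.04,-0.24,0],"delta_rot": [0,0,0],"fingers": 0.75},
    {"dp": [0.02,-0.24,0],"delta_rot": [0,0,0],"fingers": 0.75},
  ],
)

```text
clock: 9.1
position: [0.4378, -0.0693, 0.2321]
ee_rot: [0.0, -0.0, 1.0, 0.0]
contact_force: [0.7, 0.5, 0.3]
width: 0.0639
gripper_force: 0.0
```

>>> servo_tool(
  moves=[
    {"dp": [0,-0.2,0],"delta_rot": [0,0,0.7],"fingers": 0.75},
    {"dp": [0,0,0],"delta_rot": [0,0,1],"fingers": 0.75},
    {"dp": [0,0,0],"delta_rot": [0,0,1],"fingers": 0.75},
    {"dp": [0,0,0],"delta_rot": [0,0,1],"fingers": 0.75},
    {"dp": [0,0,0],"delta_rot": [0,0,1],"fingers": 0.75},
  ],
)

```text
clock: 9.6
position: [0.4388, -0.1082, 0.2318]
ee_rot: [-0.0, 0.235, 0.972, 0.0]
contact_force: [0.3, 0.2, 0.1]
width: 0.0642
gripper_force: 0.0
```

>>> servo_tool(
  moves=[
    {"dp": [0,0,0],"delta_rot": [0,0,1],"fingers": 0.75},
    {"dp": [0,0,0],"delta_rot": [0,0,1],"fingers": 0.75},
    {"dp": [0,0,0],"delta_rot": [0,0,1],"fingers": 0.75},
    {"dp": [0,0,0],"delta_rot": [0,0,1],"fingers": 0.75},
    {"dp": [0,0,0],"delta_rot": [0,0,1],"fingers": 0.75},
  ],
)

```text
clock: 10.1
position: [0.4389, -0.1079, 0.2318]
ee_rot: [-0.0, 0.468, 0.884, -0.0]
contact_force: [-0.9, 0.4, 0.8]
width: 0.0641
gripper_force: 0.0
```

>>> servo_tool(
  moves=[
    {"dp": [0,0,0],"delta_rot": [0,0,1],"fingers": 0.75},
    {"dp": [0,0,0],"delta_rot": [0,0,1],"fingers": 0.75},
    {"dp": [0,0,0],"delta_rot": [0,0,1],"fingers": 0.75},
    {"dp": [0,0,0],"delta_rot": [0,0,1],"fingers": 0.75},
    {"dp": [0,0,0],"delta_rot": [0,0,1],"fingers": 0.75},
  ],
)

```text
clock: 10.6
position: [0.4388, -0.1079, 0.2319]
ee_rot: [-0.0, 0.672, 0.741, -0.0]
contact_force: [0.2, -0.1, 0.0]
width: 0.0637
gripper_force: 0.0
```

>>> servo_tool(
  moves=[
    {"dp": [0,0,0],"delta_rot": [0,0,1],"fingers": 0.75},
    {"dp": [0,0,0],"delta_rot": [0,0,0],"fingers": 0.75},
    {"dp": [0,0,0],"delta_rot": [0,0,0],"fingers": 0.75},
  ],
)

```text
clock: 10.9
position: [0.4389, -0.1079, 0.2319]
ee_rot: [-0.0, 0.706, 0.708, -0.0]
contact_force: [-0.4, -1.0, 0.5]
width: 0.0641
gripper_force: 0.0
```

Run:
```python
from h import *
from rig import readout
s=readout.get_state();print(s["clock"],s["position"],s["ee_rot"],s["qpos"])
p,d=imaging.get_image("side"); np.savez("side4.npz",p=p,d=d)
C=cloud("side",d);m=(abs(C[...,2]-.06)<.004)&(np.hypot(C[...,0]-.4942,C[...,1]-.1544)<.034); print("spacer top pts",m.sum(),C[m].mean(0) if m.any() else "")
pt,dt=imaging.get_image("top"); np.savez("top4.npz",p=pt,d=dt)
v=np.hstack([cv2.resize(p[130:250,120:280,::-1],(400,300)),cv2.resize(pt[180:330,95:295,::-1],(400,300))]); cv2.imwrite("pics/g4.png",v)
```

```text
10.9 [ 0.43892688 -0.10788958  0.23185026] [-8.43471721e-05  7.06026739e-01  7.08185170e-01 -2.64085761e-05] [-3.95186846e-01  1.47697153e-01  1.86841112e+00  1.66782509e-05
  1.12566050e+00 -3.98246512e-01]
spacer top pts 18 [0.4852552  0.15611052 0.05962518]
```

View pics/g4.png

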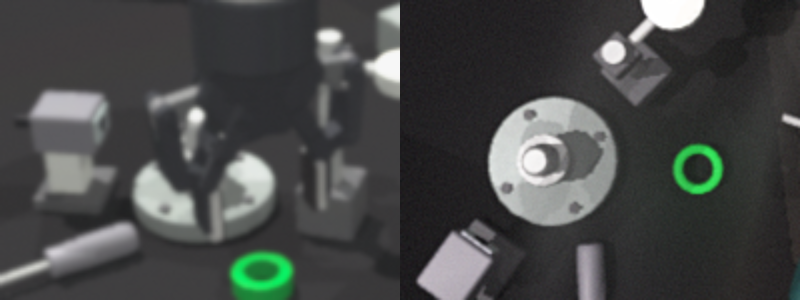

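The right panel (top view) shows a bright annulus round the spindle at (543,160), so the spacer is on the spindle. Next I go down on the sleeve.

>>> servo_tool(
  moves=[
    {"dp": [-0.028,0.006,0.1],"delta_rot": [0,0,0],"fingers": 0.78},
    {"dp": [0,0,0.2],"delta_rot": [0,0,0],"fingers": 0.78},
    {"dp": [0,0,0.2],"delta_rot": [0,0,0],"fingers": 0.78},
    {"dp": [0,0,0.1],"delta_rot": [0,0,0],"fingers": 0.78},
    {"dp": [0,0,0],"delta_rot": [0,0,0],"fingers": 0.78},
  ],
)

```text
clock: 11.5
position: [0.4383, -0.1127, 0.1094]
ee_rot: [-0.003, 0.706, 0.708, -0.001]
contact_force: [-0.9, 0.2, -0.1]
width: 0.0665
gripper_force: 0.0
```

Run:
```python
from h import *
from rig import readout
s=readout.get_state();print(s["position"],s["contact_force"])
d=np.load("top4.npz")["d"];C=cloud("top",d);r=np.hypot(C[...,0]-.495,C[...,1]-.1618)
m=(r>.0165)&(r<.023); print("ring z",np.percentile(C[m][:,2],[10,50,75,90]).round(4))
m=(r<.035)&(abs(C[...,2]-.06)<.004); print(m.sum(),C[m].mean(0), C[m].min(0),C[m].max(0))
```

```text
[ 0.43831158 -0.11273169  0.10941431] [-0.86802342  0.21085136 -0.06905817]
ring z [0.0226 0.0597 0.0608 0.0617]
287 [0.49658611 0.15847702 0.0600015 ] [0.47366666 0.13885934 0.05600481] [0.5192785  0.18525868 0.06327804]
```

>>> servo_tool(
  moves=[
    {"dp": [-0.003,0.005,0.06],"delta_rot": [0,0,0],"fingers": 0.78},
    {"dp": [0,0,0.05],"delta_rot": [0,0,0],"fingers": 0.78},
    {"dp": [0,0,0],"delta_rot": [0,0,0],"fingers": 0.65},
    {"dp": [0,0,0],"delta_rot": [0,0,0],"fingers": 0.58},
    {"dp": [0,0,0],"delta_rot": [0,0,0],"fingers": 0.4},
  ],
  force=50,
)

```text
clock: 12.0
position: [0.4418, -0.1142, 0.0907]
ee_rot: [0.001, 0.707, 0.707, 0.0]
contact_force: [0.8, 1.0, 1.3]
width: 0.0492
gripper_force: 52.0
```

>>> servo_tool(
  moves=[
    {"dp": [0,0,0],"delta_rot": [0,0,0],"fingers": 0.4},
    {"dp": [0,0,0],"delta_rot": [0,0,0],"fingers": 0.4},
  ],
)

```text
clock: 12.2
position: [0.4417, -0.1142, 0.0906]
ee_rot: [0.001, 0.707, 0.707, 0.0]
contact_force: [-0.1, 1.0, 6.1]
width: 0.049
gripper_force: 52.4
```

>>> servo_tool(
  moves=[
    {"dp": [0,0,-0.04],"delta_rot": [0,0,0],"fingers": 0.4},
    {"dp": [0,0,-0.12],"delta_rot": [0,0,0],"fingers": 0.4},
    {"dp": [0,0,-0.2],"delta_rot": [0,0,0],"fingers": 0.4},
    {"dp": [0,0,-0.2],"delta_rot": [0,0,0],"fingers": 0.4},
    {"dp": [0,0,-0.07],"delta_rot": [0,0,0],"fingers": 0.4},
  ],
  force=60,
)

```text
clock: 12.7
position: [0.4422, -0.1146, 0.2193]
ee_rot: [0.003, 0.707, 0.708, 0.001]
contact_force: [2.2, -0.9, -4.3]
width: 0.049
gripper_force: 64.2
```

>>> servo_tool(
  moves=[
    {"dp": [0,0,0],"delta_rot": [0,0,-0.5],"fingers": 0.4},
    {"dp": [0,0,0],"delta_rot": [0,0,-1],"fingers": 0.4},
    {"dp": [0,0,0],"delta_rot": [0,0,-1],"fingers": 0.4},
    {"dp": [0,0,0],"delta_rot": [0,0,-1],"fingers": 0.4},
    {"dp": [0,0,0],"delta_rot": [0,0,-1],"fingers": 0.4},
  ],
)

```text
clock: 13.2
position: [0.4401, -0.1138, 0.2153]
ee_rot: [-0.001, 0.529, 0.848, -0.0]
contact_force: [-0.0, -0.1, -4.9]
width: 0.0491
gripper_force: 64.0
```

>>> servo_tool(
  moves=[
    {"dp": [0,0,0],"delta_rot": [0,0,-1],"fingers": 0.4},
    {"dp": [0,0,0],"delta_rot": [0,0,-1],"fingers": 0.4},
    {"dp": [0,0,0],"delta_rot": [0,0,-1],"fingers": 0.4},
    {"dp": [0,0,0],"delta_rot": [0,0,-1],"fingers": 0.4},
    {"dp": [0,0,0],"delta_rot": [0,0,-1],"fingers": 0.4},
  ],
)

```text
clock: 13.7
position: [0.4401, -0.1137, 0.2152]
ee_rot: [-0.001, 0.303, 0.953, 0.0]
contact_force: [-0.1, 0.5, -4.8]
width: 0.049
gripper_force: 64.0
```

>>> servo_tool(
  moves=[
    {"dp": [0,0,0],"delta_rot": [0,0,-0.3],"fingers": 0.4},
    {"dp": [0,0,0],"delta_rot": [0,0,0],"fingers": 0.4},
    {"dp": [0,0,0],"delta_rot": [0,0,0],"fingers": 0.4},
  ],
)

```text
clock: 14.0
position: [0.4409, -0.114, 0.2157]
ee_rot: [-0.0, 0.291, 0.957, 0.0]
contact_force: [-0.3, 0.1, -4.9]
width: 0.0489
gripper_force: 64.0
```

>>> servo_tool(
  moves=[
    {"dp": [0.06,0.15,0],"delta_rot": [0,0,0],"fingers": 0.4},
    {"dp": [0.09,0.21,0],"delta_rot": [0,0,0],"fingers": 0.4},
    {"dp": [0.09,0.22,0],"delta_rot": [0,0,0],"fingers": 0.4},
    {"dp": [0.09,0.22,0],"delta_rot": [0,0,0],"fingers": 0.4},
    {"dp": [0.09,0.21,0],"delta_rot": [0,0,0],"fingers": 0.4},
  ],
)

```text
clock: 14.5
position: [0.4839, 0.1023, 0.216]
ee_rot: [0.0, 0.291, 0.957, 0.0]
contact_force: [1.2, 0.0, -4.3]
width: 0.0491
gripper_force: 64.3
```

>>> servo_tool(
  moves=[
    {"dp": [0.08,0.18,0],"delta_rot": [0,0,0],"fingers": 0.4},
    {"dp": [0.043,0.107,0],"delta_rot": [0,0,0],"fingers": 0.4},
    {"dp": [0,0,0],"delta_rot": [0,0,0],"fingers": 0.4},
    {"dp": [0,0,0],"delta_rot": [0,0,0],"fingers": 0.4},
    {"dp": [0,0,0],"delta_rot": [0,0,0],"fingers": 0.4},
  ],
)

```text
clock: 15.0
position: [0.4949, 0.1612, 0.2157]
ee_rot: [-0.0, 0.291, 0.957, -0.0]
contact_force: [0.6, -0.1, -5.4]
width: 0.0493
gripper_force: 64.5
```

Run:
```python
from h import *
from rig import readout
s=readout.get_state();print(s["clock"],s["position"],s["ee_rot"],s["contact_force"])
p,d=crop("side","g5.png",(.495,.155,.12),50,6); np.savez("side5.npz",p=p,d=d)
```

```text
15.0 [0.49486662 0.16116208 0.21565178] [-3.56041406e-04  2.91027533e-01  9.56714501e-01 -4.59689843e-04] [ 0.6277721  -0.06438488 -5.36522934]
g5.png origin 147 113
```

View pics/g5.png

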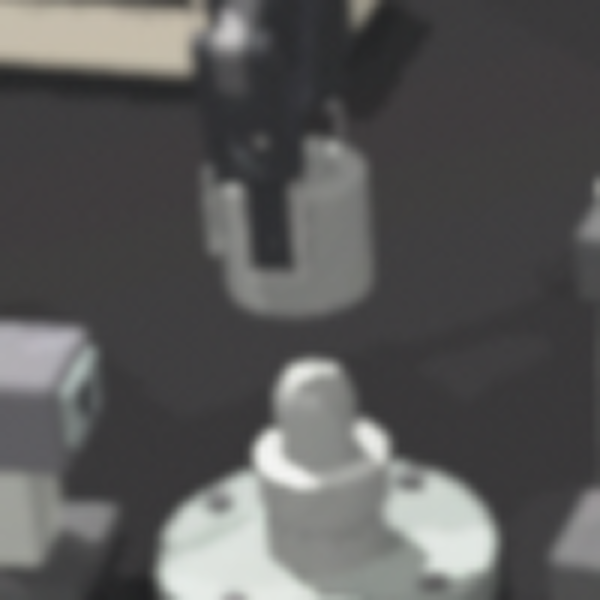

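The side crop shows the sleeve upright above the spindle, spanning columns 225–375, with its pad on the left towards the reader. The spacer is seated on the shoulder.

>>> servo_tool(
  moves=[
    {"dp": [-0.004,0.003,0.06],"delta_rot": [0,0,0],"fingers": 0.4},
    {"dp": [0,0,0.06],"delta_rot": [0,0,0],"fingers": 0.4},
    {"dp": [0,0,0.03],"delta_rot": [0,0,0],"fingers": 0.4},
    {"dp": [0,0,0],"delta_rot": [0,0,0],"fingers": 0.4},
    {"dp": [0,0,0],"delta_rot": [0,0,0],"fingers": 0.4},
  ],
)

```text
clock: 15.55
position: [0.4963, 0.1618, 0.1855]
ee_rot: [-0.0, 0.291, 0.957, -0.0]
contact_force: [0.5, 0.1, -4.3]
width: 0.0494
gripper_force: 64.5
```

>>> servo_tool(
  moves=[
    {"dp": [0,0,0.02],"delta_rot": [0,0,0],"fingers": 0.4},
    {"dp": [0,0,0.02],"delta_rot": [0,0,0],"fingers": 0.4},
    {"dp": [0,0,0.02],"delta_rot": [0,0,0],"fingers": 0.4},
    {"dp": [0,0,0],"delta_rot": [0,0,0],"fingers": 0.4},
  ],
)

```text
clock: 15.95
position: [0.4958, 0.1619, 0.1733]
ee_rot: [-0.001, 0.291, 0.957, -0.0]
contact_force: [-0.9, -1.1, -4.0]
width: 0.0493
gripper_force: 64.5
```

Free over the taper (bottom about 87 mm). Continuing slowly.

>>> servo_tool(
  moves=[
    {"dp": [0,0,0.02],"delta_rot": [0,0,0],"fingers": 0.4},
    {"dp": [0,0,0.02],"delta_rot": [0,0,0],"fingers": 0.4},
    {"dp": [0,0,0],"delta_rot": [0,0,0],"fingers": 0.4},
  ],
)

```text
clock: 16.25
position: [0.4963, 0.162, 0.1654]
ee_rot: [-0.0, 0.291, 0.957, 0.0]
contact_force: [-0.2, 0.2, -5.2]
width: 0.0488
gripper_force: 64.5
```

>>> servo_tool(
  moves=[
    {"dp": [0,0,0.025],"delta_rot": [0,0,0],"fingers": 0.4},
    {"dp": [0,0,0.025],"delta_rot": [0,0,0],"fingers": 0.4},
    {"dp": [0,0,0.015],"delta_rot": [0,0,0],"fingers": 0.4},
    {"dp": [0,0,0],"delta_rot": [0,0,0],"fingers": 0.4},
  ],
)

```text
clock: 16.65
position: [0.4963, 0.162, 0.1524]
ee_rot: [-0.0, 0.291, 0.957, 0.0]
contact_force: [0.8, 1.0, -4.5]
width: 0.049
gripper_force: 64.5
```

Expected seat TCP z ≈ 0.1466.

>>> servo_tool(
  moves=[
    {"dp": [0,0,0.012],"delta_rot": [0,0,0],"fingers": 0.4},
    {"dp": [0,0,0.01],"delta_rot": [0,0,0],"fingers": 0.4},
    {"dp": [0,0,0],"delta_rot": [0,0,0],"fingers": 0.4},
  ],
)

```text
clock: 16.95
position: [0.4963, 0.162, 0.1483]
ee_rot: [-0.0, 0.291, 0.957, 0.0]
contact_force: [0.2, 0.1, -5.7]
width: 0.0491
gripper_force: 64.5
```

>>> servo_tool(
  moves=[
    {"dp": [0,0,0.005],"delta_rot": [0,0,0],"fingers": 0.4},
    {"dp": [0,0,0],"delta_rot": [0,0,0],"fingers": 0.4},
  ],
)

```text
clock: 17.15
position: [0.4963, 0.162, 0.1475]
ee_rot: [0.0, 0.291, 0.957, 0.0]
contact_force: [0.3, 0.7, -5.4]
width: 0.0493
gripper_force: 64.5
```

>>> servo_tool(
  moves=[
    {"dp": [0,0,0.005],"delta_rot": [0,0,0],"fingers": 0.4},
    {"dp": [0,0,0],"delta_rot": [0,0,0],"fingers": 0.4},
  ],
)

```text
clock: 17.35
position: [0.4964, 0.1619, 0.1468]
ee_rot: [0.0, 0.291, 0.957, 0.0]
contact_force: [-0.4, -0.2, -1.6]
width: 0.0494
gripper_force: 64.6
```

>>> servo_tool(
  moves=[
    {"dp": [0,0,0.005],"delta_rot": [0,0,0],"fingers": 0.4},
    {"dp": [0,0,0],"delta_rot": [0,0,0],"fingers": 0.4},
  ],
)

```text
clock: 17.55
position: [0.4964, 0.1619, 0.1467]
ee_rot: [0.0, 0.291, 0.957, 0.0]
contact_force: [-1.7, -0.0, 4.2]
width: 0.049
gripper_force: 65.6
```

>>> servo_tool(
  moves=[
    {"dp": [0,0,0],"delta_rot": [0,0,0],"fingers": 0.6},
    {"dp": [0,0,0],"delta_rot": [0,0,0],"fingers": 0.7},
    {"dp": [0,0,0],"delta_rot": [0,0,0],"fingers": 0.78},
    {"dp": [0,0,0],"delta_rot": [0,0,0],"fingers": 0.78},
  ],
)

```text
clock: 17.95
position: [0.4964, 0.1619, 0.1456]
ee_rot: [0.0, 0.291, 0.957, 0.0]
contact_force: [0.0, 0.1, 0.2]
width: 0.0668
gripper_force: 0.0
```

>>> servo_tool(
  moves=[
    {"dp": [0,0,-0.04],"delta_rot": [0,0,0],"fingers": 0.78},
    {"dp": [0,0,-0.1],"delta_rot": [0,0,0],"fingers": 0.78},
    {"dp": [0,0,-0.2],"delta_rot": [0,0,0],"fingers": 0.78},
    {"dp": [0,0,-0.2],"delta_rot": [0,0,0],"fingers": 0.78},
    {"dp": [0,0,0],"delta_rot": [0,0,0],"fingers": 0.78},
  ],
)

```text
clock: 18.45
position: [0.4994, 0.1626, 0.2597]
ee_rot: [0.006, 0.291, 0.957, 0.003]
contact_force: [0.8, -0.2, 0.1]
width: 0.0666
gripper_force: 0.0
```

>>> servo_tool(
  moves=[
    {"dp": [-0.09,-0.21,0],"delta_rot": [0,0,0],"fingers": 0.78},
    {"dp": [-0.09,-0.21,0],"delta_rot": [0,0,0],"fingers": 0.78},
    {"dp": [-0.09,-0.21,0],"delta_rot": [0,0,0],"fingers": 0.78},
    {"dp": [-0.09,-0.21,0],"delta_rot": [0,0,0],"fingers": 0.78},
    {"dp": [-0.09,-0.21,0],"delta_rot": [0,0,0],"fingers": 0.78},
  ],
)

```text
clock: 18.95
position: [0.4534, -0.0641, 0.2534]
ee_rot: [0.0, 0.29, 0.957, 0.0]
contact_force: [0.4, -0.6, -0.1]
width: 0.0666
gripper_force: 0.0
```

>>> servo_tool(
  moves=[
    {"dp": [0,0,0],"delta_rot": [0,0,0],"fingers": 0.78},
    {"dp": [0,0,0],"delta_rot": [0,0,0],"fingers": 0.78},
    {"dp": [0,0,0],"delta_rot": [0,0,0],"fingers": 0.78},
  ],
)

```text
clock: 19.25
position: [0.4542, -0.0619, 0.2533]
ee_rot: [-0.0, 0.29, 0.957, 0.0]
contact_force: [-0.0, 0.8, -0.1]
width: 0.0669
gripper_force: 0.0
```

Run:
```python
from h import *
from rig import readout
s=readout.get_state();print(s["clock"],s["position"],s["contact_force"])
p,d=crop("top","g6.png",(.47,.17,.1),50,6); C=cloud("top",d)
m=((abs(C[...,2]-.104)<.005)&(np.hypot(C[...,0]-.495,C[...,1]-.162)<.037)).astype(np.uint8)
cs,_=cv2.findContours(m,cv2.RETR_EXTERNAL,cv2.CHAIN_APPROX_NONE);k=max(cs,key=cv2.contourArea)
W=ray("top",k.reshape(-1,2),.104)[:,:2]
f=lambda c:np.hypot(W[:,0]-c[0],W[:,1]-c[1])-.0246
x=least_squares(f,W.mean(0),loss="soft_l1",f_scale=.0007).x;o=W[f(x)>.002]-x
print("sleeve",x,"z",np.median(C[m>0][:,2]),"pad deg",np.degrees(np.arctan2(*o.mean(0)[::-1])),len(o))
```

```text
19.25 [ 0.45423644 -0.06187806  0.25334758] [-0.03115404  0.76828265 -0.13399406]
g6.png origin 105 224
sleeve [0.49398424 0.16131509] z 0.104186143391186 pad deg 146.38140407638457 10
```

View pics/g6.png

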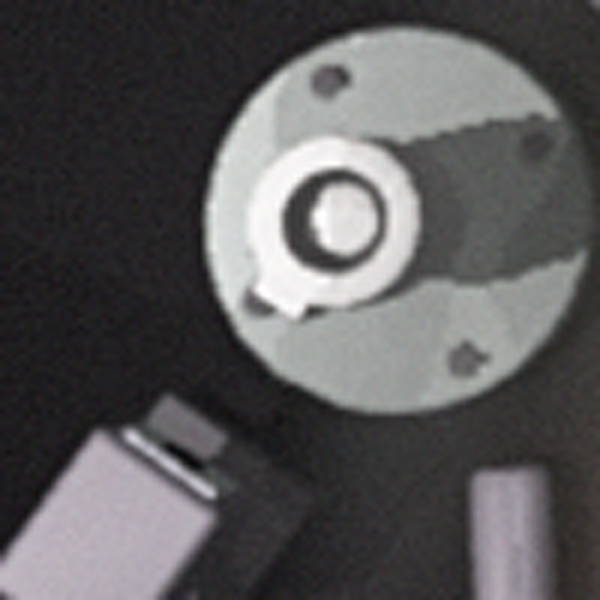

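The top crop shows the sleeve around the spindle at (335,220), top face at 104 mm, with the pad at (283,297) facing the reader (146.4° against about 145.5°). Handing in.

```bash
python3 -c "
from rig import manip
print(manip.sign_off())"
```

```text
the job is handed in; nothing more can be done
None
```

The job is handed in: the spacer rests on the shoulder and the sleeve on the spacer, with the marking pad about 1° off the line to the reader; the arm is clear, at about 19 s on the clock, and the hand-in call returned no verdict.

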